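# Re-zero and set a basket rest by counted crank turns

## Robot

A 7-joint arm with a two-finger parallel gripper is mounted at the origin on the work surface. World frame = base frame: x ahead of the robot, y to its left, z up, the work surface at z = 0. Lengths are in mm, angles in rad, forces in N, time in s.
With the tool pointing down it reaches from about 400 to 875 mm from the base axis. Payload 4.4 kg.
Tool frame: the origin (TCP) lies at the very end of the fingers, on their centre line; the grasp point (between the pads) lies 19 mm behind it; z points along the fingers, y is the direction in which the jaws open and shut (so a half turn about z gives the same grasp; the last joint's range is limited). The gripper opens to 85 mm and grips with 20 to 120 N. Pads are 22 mm wide; open, the fingers measure 114 mm over their backs; the gripper's body (76 mm by 85 mm) begins 54 mm behind the grasp point. The pads swing forward as they close: fully open they stand 13 mm farther back than shut.
Start: joints at [1.048, 0.628, 0.038, 1.517, -0.027, 0.996, -0.02], TCP at [286.729, -583.356, 231.313] pointing down, gripper open.
Joint ranges: [-3.06, 3.06], [-0.37, 2.12], [-1.25, 1.32], [0.18, 2.47], [-1.1, 4.24], [0.23, 1.98], [-2.94, 2.94]. Speed limits (rad/s): [2.57, 2.57, 3.14, 3.14, 3.14, 3.14, 3.14].

## Interface

Orientations are given as [roll, pitch, yaw] about the fixed x, y, z axes, in that order (R = Rz(yaw) Ry(pitch) Rx(roll)).
In Python, from cell import status, cams, bot gives the robot as it stands. The module is installed in compiled form; this text tells all that it offers.
- The arm moves only by the shell command python3 -m creep 'ROWS' [FORCE]. ROWS is JSON, a list of rows, each a list of 7 numbers: the shift along the tool's x, y, z in m, then the turn, a rotation vector about the tool's x, y, z in degrees, then the gripper's target within -1 to 1 (shut at 1, half-way at 0, fully open at -1). A call has exactly 8 rows; each row is the pose to reach, as a shift and turn from the pose commanded when the call began, along the tool's axes at that moment; what a row does not reach only later rows make up. A row lasts 1/8 s, in which the tool goes at most 62.5 mm and 10.7 degrees, less where a joint would pass 70% of its speed; a pose out of reach is approached as far as the arm can. A call with a gripper value outside its range is refused whole. The fingers move at their own pace and stop on an object; FORCE is the grip in N (left out, the last holds). Time passes only in rows, so rows that repeat a pose let the fingers close, or fill a call up. It gives the time, the measured TCP pose, the force and the opening at its end, in the units of the state.
- status.sense(): the state, without advancing time (a new reading comes with each control period).
- cams.get_image(name): name is "scene" or "top" or "wrist"; returns the picture (400x640x3 uint8, red, green, blue); there is no depth.
- cams.calibration(name): a dict with "fx", "fy", "cx", "cy" (pixels), "world_from_camera" (4x4, takes a point from camera to world coordinates). Camera axes: x right, y down, z forward; pixel columns grow to the right and rows downward; lengths in mm; the calibration is good to about 2 mm. A picture is of the moment at which its call begins: read the wrist's pose just before it. calibration takes no time and is no camera call; for the wrist camera it gives the pose at the moment of the call.
- bot.hand_in(): hands the job in, once; it reports no verdict.
The state is a dict: "time_s": time; "q": joint angles; "joint_vel": joint speeds; "effort": joint torques, N m; "position": TCP position; "tcp_rot": TCP orientation; "ft_force": force on the tool from outside, world axes, zero at the start; "torque": the same for the moment, N m; "grip_width": finger opening in mm.
Only numpy, scipy, OpenCV 4.12 (cv2) and the standard library are available. Lean on these libraries where they do the work, as an engineer would, in place of code of your own. Each camera call takes 0.05 s, during which the arm holds its last target. There are 200 camera calls.

## Task

Wind the red crank of the padded basket rest anticlockwise (seen from above) until you feel it come up against its hidden bottom stop, without forcing it, then wind it clockwise exactly three full turns from that stop and take the hand away. The rest has no dial, and the stop can lie in any direction. Leave the jar, the brush and the tray of willow pieces where they are.

Things in the scene. Friction and masses are not known exactly. Their poses are not given: they have to be found in the camera images.
- crank: Aluminium crank on a vertical axis on a round blue drum (116 mm across, top 88 mm above the table). Origin on the axis, 89 mm above the table; z up, x along the arm to the red cup, 65 mm from the axis. Anticlockwise seen from above lowers the pad, clockwise raises it. Friction: a steady 3 to 4 N at the cup; it stays where left. Pushing it with over 60 N is forcing it.
- hub_top (a point): Centre of the steel hub's top (40 mm across) on the crank's axis, 115 mm above the table. The crank starts 0.2 to 0.75 turn clockwise of its bottom stop: firm, slightly cushioned, hidden in the drum, in another direction of the room each time. Above the stop it has 4.4 turns of travel.
- cup_mouth (a point): Centre of the mouth of the red cup on the crank's end, 126 mm above the table; axes as the crank's. A round open-topped well: inside 54 mm, outside 66 mm across, 28 mm deep. Closed fingertips put 10 to 15 mm into it fit with play and push it round from inside in any direction without turning the wrist; on reversing, the play comes first.
- pad_top (a point): Middle of the white foam pad's top (100 x 85 mm, raised edges on two sides) of the basket rest, 220 mm from the crank's axis on the same grey base plate (180 x 410 x 18 mm). It only slides up and down, driven by the crank, 3 mm a turn; no scale.
- jar_mid (a point): Middle of an amber glass jar with a white cap, 52 mm across and 78 mm high, standing on the table. To be left alone.
- brush_mid (a point): Middle of a soft brush, about 180 mm long, lying on the table. To be left alone.
- tray_mid (a point): Middle of a white plastic tray, 120 x 160 x 16 mm, with pieces of dark willow, on the table. To be left alone.

How it is judged:
By the outcome, as a careful person would: the job done as asked, in the order asked, and still so for the second after the job is handed in, with the robot touching nothing.
It also fails if it takes over 72 s, if anything falls off the work surface, if the arm or the gripper's body presses on something with over 40 N, if the wrist force passes 120 N, or if a joint passes its speed limit or range.

## Working session

There is one attempt and no reset: what is moved stays moved. The work goes in short steps, Python scripts to look and compute and a shell command to move; the robot and the scene stay as the last step left them, time stands still between calls to the robot, and variables do not carry over. Pictures are saved under pics/ and viewed, about 8 in all and at most 12, crops included, and the job is handed in when it is done.

```bash
mkdir -p pics; python3 - <<'E'
from cell import status,cams
import cv2,numpy as np
s=status.sense();print(s['time_s'],s['position'],s['tcp_rot'],s['ft_force'],s['grip_width'])
for n in ['top','scene']:
    c=cams.calibration(n);print(n,c['fx'],c['cx'],c['cy'],np.round(c['world_from_camera'],3).tolist())
    cv2.imwrite(f'pics/{n}0.png',cams.get_image(n)[:,:,::-1])
E
```

```text
0.0 [ 286.44178451 -582.77029957  230.38109494] [-3.13966067e+00  3.28726176e-05  4.56784051e-01] [-0.16971005 -0.41183018  0.44036888] 85.47159557041172
top 503.51566305474137 323.57538002063495 201.63999496032332 [[0.006, -0.994, 0.109, 493.456], [-1.0, -0.008, -0.022, -21.664], [0.023, -0.109, -0.994, 1167.738], [0.0, 0.0, 0.0, 1.0]]
scene 404.7234792335861 324.39345074549317 197.66184532315535 [[0.157, 0.811, -0.564, 1036.936], [0.987, -0.139, 0.075, -69.731], [-0.018, -0.568, -0.823, 749.523], [0.0, 0.0, 0.0, 1.0]]
```

View pics/top0.png

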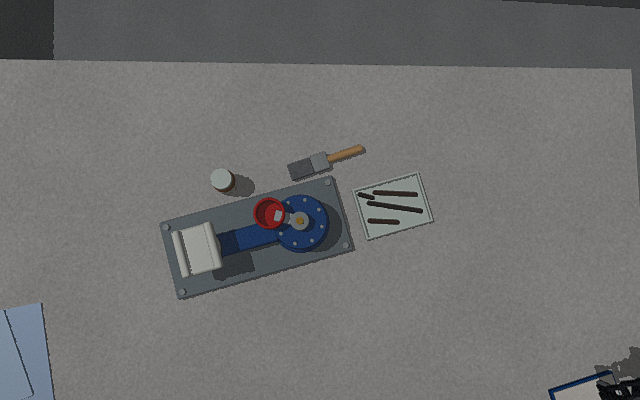

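View pics/scene0.png

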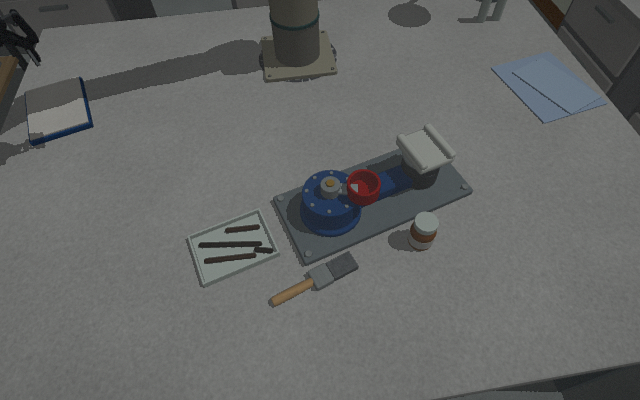

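The top view shows the cup at about (269,213), hub (300,221), pad (200,248), jar (222,181), brush (325,163) and tray (393,206). The scene view agrees with this.

```bash
cat > h.py <<'E'
from cell import status,cams
import cv2,numpy as np
def w(n,uv,z,c=None):
    c=c or cams.calibration(n);T=np.array(c['world_from_camera'])
    d=T[:3,:3]@[(uv[0]-c['cx'])/c['fx'],(uv[1]-c['cy'])/c['fy'],1];return T[:3,3]+d*(z-T[2,3])/d[2]
def px(n,p,c=None):
    c=c or cams.calibration(n);T=np.linalg.inv(c['world_from_camera']);q=T[:3,:3]@p+T[:3,3]
    return np.array([c['cx']+c['fx']*q[0]/q[2],c['cy']+c['fy']*q[1]/q[2]])
def red(im):
    h=cv2.cvtColor(im,cv2.COLOR_RGB2HSV);return (((h[...,0]<8)|(h[...,0]>172))&(h[...,1]>150)&(h[...,2]>60)).astype(np.uint8)
def blob(m):
    k=max(cv2.findContours(m,cv2.RETR_EXTERNAL,cv2.CHAIN_APPROX_NONE)[0],key=len);return k[:,0,:].astype(float)
def circ(n,pts,z,c=None):
    P=np.array([w(n,p,z,c)[:2] for p in pts]);(x,y),r=cv2.minEnclosingCircle(P.astype(np.float32));return np.round([x,y,r],1)
E
python3 - <<'E'
from h import *
for n in ['top','scene']:
    im=cv2.imread(f'pics/{n}0.png')[:,:,::-1].copy()
    print(n,'cup',circ(n,blob(red(im)),115))
    h=cv2.cvtColor(im,cv2.COLOR_RGB2HSV);b=((h[...,0]>105)&(h[...,0]<125)&(h[...,1]>150)).astype(np.uint8)
    if n=='top':cv2.imwrite('pics/c.png',cv2.resize(im[150:300,150:360,::-1],None,fx=3.5,fy=3.5,interpolation=2))
    else:cv2.imwrite('pics/d.png',cv2.resize(im[110:260,260:480,::-1],None,fx=3.5,fy=3.5,interpolation=2))
print('hub',w('top',(300,221),115),w('scene',(331,185),115))
print('cup',w('top',(269,213),126),w('scene',(363,186),126))
E
python3 -c "
import cv2,numpy as np
cv2.imwrite('pics/cd.png',cv2.resize(np.hstack([cv2.resize(cv2.imread('pics/c.png'),(770,525)),cv2.resize(cv2.imread('pics/d.png'),(770,525))]),(800,273)))"
```

```text
top cup [584.   69.3  33.3]
scene cup [587.2  70.2  40.3]
hub [567.78166601   3.84019218 115.        ] [574.69741497   5.7019273  115.        ]
cup [583.13435577  67.91663461 126.        ] [595.43322244  64.12702469 126.        ]
```

View pics/c.png

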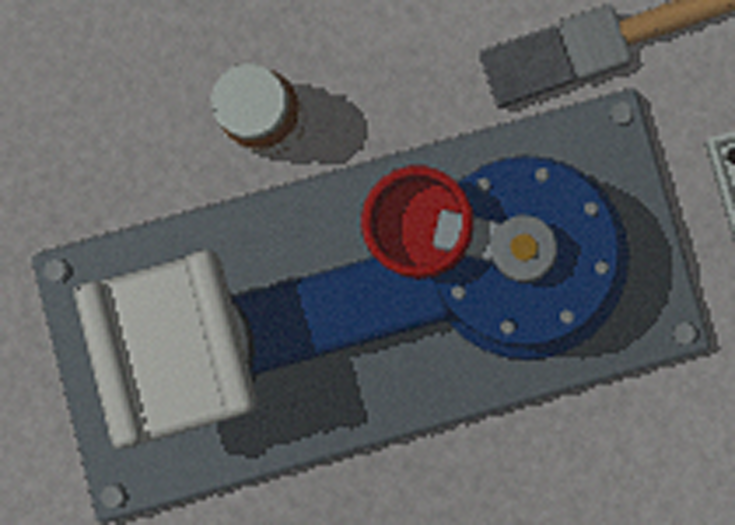

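The crop shows the hub at pixel (300,220.6) and the cup rim centre at (269.1,213.1). That puts the axis at about (568.5,4) and the cup at about (583,68), with the crank at about 77°. I'll start moving, closing the gripper and turning to yaw 0 on the way.

```bash
python3 -m creep '[[0.046,-0.038,0,0,0,3.3,1],[0.092,-0.076,0,0,0,6.6,1],[0.138,-0.114,0,0,0,9.9,1],[0.184,-0.152,0,0,0,13.1,1],[0.230,-0.190,0,0,0,16.4,1],[0.276,-0.228,0,0,0,19.7,1],[0.322,-0.266,0,0,0,23,1],[0.368,-0.304,0,0,0,26.2,1]]' 40
```

```text
time_s: 1.1
position: [483.4, -146.4, 231.2]
tcp_rot: [3.142, 0.0, -0.002]
ft_force: [0.9, -0.2, -0.2]
grip_width: 0.3
```

```bash
python3 -m creep '[[0.02,-0.043,0,0,0,0,1],[0.04,-0.086,0,0,0,0,1],[0.06,-0.129,0,0,0,0,1],[0.08,-0.172,0,0,0,0,1],[0.0995,-0.214,0,0,0,0,1],[0.0995,-0.214,0,0,0,0,1],[0.0995,-0.214,0,0,0,0,1],[0.0995,-0.214,0,0,0,0,1]]' && python3 - <<'E'
from h import *
c=cams.calibration('wrist');print(c['fx'],np.round(c['world_from_camera'],3).tolist())
im=cams.get_image('wrist');cv2.imwrite('pics/w1.png',im[:,:,::-1])
print(px('wrist',np.array([568.5,4,115]),c),px('wrist',np.array([583,68,126]),c))
print(circ('wrist',blob(red(im)),126,c))
E
```

```text
time_s: 2.1
position: [582.1, 63.9, 231.3]
tcp_rot: [3.141, 0.001, -0.003]
ft_force: [0.7, 0.1, -0.3]
grip_width: -0.3
293.8790263761067 [[-0.005, -0.945, -0.328, 666.079], [-1.0, 0.004, 0.002, 63.485], [-0.0, 0.328, -0.945, 373.111], [0.0, 0.0, 0.0, 1.0]]
[381.37515803 207.61187063] [312.83912404 196.98133444]
[585.3  67.1  34.7]
```

View pics/w1.png

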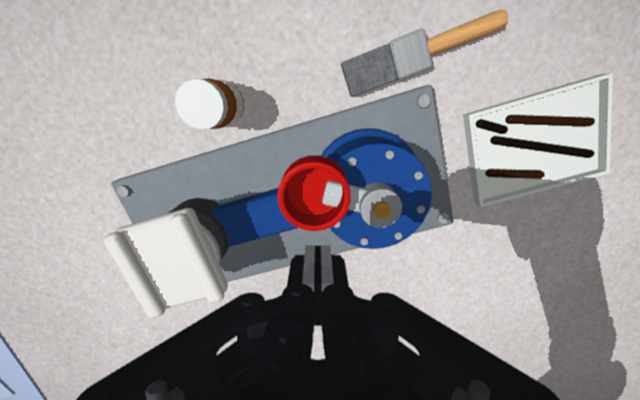

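The picture shows the hub at (381,207) and the cup at about (314,193), both within about 3 mm of the projections. I'll lower the fingers into the cup.

```bash
python3 -m creep '[[0.002,-0.002,0.03,0,0,0,1],[0.002,-0.002,0.06,0,0,0,1],[0.002,-0.002,0.08,0,0,0,1],[0.002,-0.002,0.09,0,0,0,1],[0.002,-0.002,0.10,0,0,0,1],[0.002,-0.002,0.11,0,0,0,1],[0.002,-0.002,0.117,0,0,0,1],[0.002,-0.002,0.117,0,0,0,1]]'
```

```text
time_s: 3.15
position: [584.3, 67.7, 113.9]
tcp_rot: [3.141, 0.001, -0.0]
ft_force: [0.1, 0.4, 0.5]
grip_width: 0.1
```

The fingers are inside the cup with no contact. Next I need a helper to work out the circle offsets.

```bash
cat > arc.py <<'E'
import sys,numpy as np
x0,y0,a,b=map(float,sys.argv[1:5]); C=(568.5,4);R=65
for t in np.linspace(a,b,9)[1:]:
    t=np.radians(t);print('[%.3f,%.3f]'%((C[0]+R*np.cos(t)-x0)/1e3,-(C[1]+R*np.sin(t)-y0)/1e3),end=' ')
print()
E
python3 arc.py 584.4 67.8 77 137
```

```text
[-0.010,-0.001] [-0.018,-0.001] [-0.027,-0.000] [-0.035,0.002] [-0.043,0.005] [-0.050,0.009] [-0.057,0.014] [-0.063,0.019]
```

```bash
python3 -m creep '[[-0.010,-0.001,0,0,0,0,1],[-0.018,-0.001,0,0,0,0,1],[-0.027,0,0,0,0,0,1],[-0.035,0.002,0,0,0,0,1],[-0.043,0.005,0,0,0,0,1],[-0.050,0.009,0,0,0,0,1],[-0.057,0.014,0,0,0,0,1],[-0.063,0.019,0,0,0,0,1]]'; python3 arc.py 521.4 48.8 137 149; python3 arc.py 521.4 48.8 137 161
```

```text
time_s: 4.15
position: [521.6, 49.2, 114.6]
tcp_rot: [-3.141, -0.001, -0.0]
ft_force: [5.0, 1.0, 2.2]
grip_width: 0.2
[-0.002,0.002] [-0.003,0.003] [-0.004,0.004] [-0.005,0.006] [-0.006,0.007] [-0.007,0.008] [-0.008,0.010] [-0.009,0.011] 
[-0.003,0.003] [-0.005,0.006] [-0.007,0.008] [-0.009,0.011] [-0.010,0.014] [-0.012,0.017] [-0.013,0.020] [-0.014,0.024]
```

The tip now tracks at 5 N with about 0.5 mm of lag, so the arm is stiff. The stop is at least about 20° further on, so I can go 18° freely and then take steps of about 5 mm with a force check between calls.

```bash
cat > ck.py <<'E'
# exit 1 if the horizontal force says the stop was met
from cell import status
import numpy as np,sys
s=status.sense();f=s['ft_force'];p=s['position'];a=np.arctan2(p[1]-4,p[0]-568.5)
ft=-f[0]*-np.sin(a)-f[1]*np.cos(a);fr=f[0]*np.cos(a)+f[1]*np.sin(a)
print('t',s['time_s'],'p',np.round(p,1),'ang',round(np.degrees(a)%360,1),'Fresist',round(ft,1),'Frad',round(fr,1),flush=True)
sys.exit(int(np.hypot(f[0],f[1])>float(sys.argv[1])))
E
python3 -m creep '[[-0.003,0.003,0,0,0,0,1],[-0.005,0.006,0,0,0,0,1],[-0.007,0.008,0,0,0,0,1],[-0.009,0.011,0,0,0,0,1],[-0.010,0.014,0,0,0,0,1],[-0.012,0.017,0,0,0,0,1],[-0.012,0.017,0,0,0,0,1],[-0.012,0.017,0,0,0,0,1]]' >/dev/null; python3 ck.py 12 &&
python3 -m creep '[[-0.0005,0.001,0,0,0,0,1],[-0.001,0.002,0,0,0,0,1],[-0.0015,0.003,0,0,0,0,1],[-0.002,0.004,0,0,0,0,1],[-0.002,0.0047,0,0,0,0,1],[-0.002,0.0047,0,0,0,0,1],[-0.002,0.0047,0,0,0,0,1],[-0.002,0.0047,0,0,0,0,1]]' >/dev/null && python3 ck.py 12
```

```text
t 5.15 p [508.6  31.5 114.1] ang 155.4 Fresist 1.6 Frad -0.7
t 6.15 p [507.5  27.  114.4] ang 159.4 Fresist 2.6 Frad -1.8
```

```bash

python3 -m creep '[[-0.0004,0.0012,0,0,0,0,1],[-0.0008,0.0024,0,0,0,0,1],[-0.0012,0.0036,0,0,0,0,1],[-0.0016,0.0048,0,0,0,0,1],[-0.0016,0.005,0,0,0,0,1],[-0.0016,0.005,0,0,0,0,1],[-0.0016,0.005,0,0,0,0,1],[-0.0016,0.005,0,0,0,0,1]]' >/dev/null; python3 ck.py 12 &&
python3 -m creep '[[-0.0003,0.0013,0,0,0,0,1],[-0.0006,0.0026,0,0,0,0,1],[-0.0009,0.0039,0,0,0,0,1],[-0.0012,0.005,0,0,0,0,1],[-0.0012,0.005,0,0,0,0,1],[-0.0012,0.005,0,0,0,0,1],[-0.0012,0.005,0,0,0,0,1],[-0.0012,0.005,0,0,0,0,1]]' >/dev/null && python3 ck.py 12 &&
python3 -m creep '[[-0.0002,0.0013,0,0,0,0,1],[-0.0004,0.0026,0,0,0,0,1],[-0.0006,0.0039,0,0,0,0,1],[-0.0008,0.005,0,0,0,0,1],[-0.0008,0.005,0,0,0,0,1],[-0.0008,0.005,0,0,0,0,1],[-0.0008,0.005,0,0,0,0,1],[-0.0008,0.005,0,0,0,0,1]]' >/dev/null && python3 ck.py 12 &&
python3 -m creep '[[-0.0001,0.0013,0,0,0,0,1],[-0.0002,0.0026,0,0,0,0,1],[-0.0003,0.0039,0,0,0,0,1],[-0.0004,0.005,0,0,0,0,1],[-0.0004,0.005,0,0,0,0,1],[-0.0004,0.005,0,0,0,0,1],[-0.0004,0.005,0,0,0,0,1],[-0.0004,0.005,0,0,0,0,1]]' >/dev/null && python3 ck.py 12
```

```text
t 7.15 p [505.8  22.  114.3] ang 164.0 Fresist 3.1 Frad -2.3
t 8.15 p [504.4  16.9 114.3] ang 168.6 Fresist 2.2 Frad -1.6
t 9.15 p [503.9  12.  114.3] ang 173.0 Fresist 2.2 Frad -2.3
t 10.15 p [503.4   7.  114.3] ang 177.4 Fresist 2.3 Frad -2.3
```

```bash

python3 -m creep '[[0,0.0014,0,0,0,0,1],[0,0.0028,0,0,0,0,1],[0,0.0042,0,0,0,0,1],[0,0.0057,0,0,0,0,1],[0,0.0057,0,0,0,0,1],[0,0.0057,0,0,0,0,1],[0,0.0057,0,0,0,0,1],[0,0.0057,0,0,0,0,1]]' >/dev/null; python3 ck.py 12 &&
python3 -m creep '[[0.0001,0.0014,0,0,0,0,1],[0.0002,0.0028,0,0,0,0,1],[0.0004,0.0042,0,0,0,0,1],[0.0005,0.0056,0,0,0,0,1],[0.0005,0.0056,0,0,0,0,1],[0.0005,0.0056,0,0,0,0,1],[0.0005,0.0056,0,0,0,0,1],[0.0005,0.0056,0,0,0,0,1]]' >/dev/null && python3 ck.py 12 &&
python3 -m creep '[[0.0002,0.0014,0,0,0,0,1],[0.0005,0.0028,0,0,0,0,1],[0.0007,0.0042,0,0,0,0,1],[0.001,0.0056,0,0,0,0,1],[0.001,0.0056,0,0,0,0,1],[0.001,0.0056,0,0,0,0,1],[0.001,0.0056,0,0,0,0,1],[0.001,0.0056,0,0,0,0,1]]' >/dev/null && python3 ck.py 12 &&
python3 -m creep '[[0.0003,0.0014,0,0,0,0,1],[0.0007,0.0028,0,0,0,0,1],[0.001,0.0042,0,0,0,0,1],[0.0014,0.0055,0,0,0,0,1],[0.0014,0.0055,0,0,0,0,1],[0.0014,0.0055,0,0,0,0,1],[0.0014,0.0055,0,0,0,0,1],[0.0014,0.0055,0,0,0,0,1]]' >/dev/null && python3 ck.py 12 &&
python3 -m creep '[[0.0005,0.0013,0,0,0,0,1],[0.001,0.0026,0,0,0,0,1],[0.0015,0.004,0,0,0,0,1],[0.0019,0.0053,0,0,0,0,1],[0.0019,0.0053,0,0,0,0,1],[0.0019,0.0053,0,0,0,0,1],[0.0019,0.0053,0,0,0,0,1],[0.0019,0.0053,0,0,0,0,1]]' >/dev/null && python3 ck.py 12 &&
python3 -m creep '[[0.0006,0.0013,0,0,0,0,1],[0.0012,0.0026,0,0,0,0,1],[0.0018,0.0039,0,0,0,0,1],[0.0024,0.0051,0,0,0,0,1],[0.0024,0.0051,0,0,0,0,1],[0.0024,0.0051,0,0,0,0,1],[0.0024,0.0051,0,0,0,0,1],[0.0024,0.0051,0,0,0,0,1]]' >/dev/null && python3 ck.py 12
```

```text
t 11.15 p [503.3   1.2 114.3] ang 182.5 Fresist 1.7 Frad -1.2
t 12.15 p [503.9  -4.4 114.3] ang 187.4 Fresist 2.5 Frad -1.2
t 13.15 p [504.8 -10.  114.3] ang 192.4 Fresist 2.7 Frad -1.0
t 14.15 p [506.3 -15.5 114.3] ang 197.4 Fresist 2.1 Frad -1.3
t 15.15 p [508.2 -20.8 114.3] ang 202.4 Fresist 2.1 Frad -1.9
t 16.15 p [510.7 -25.9 114.3] ang 207.3 Fresist 2.8 Frad -2.0
```

```bash

python3 -m creep '[[0.0007,0.0012,0,0,0,0,1],[0.0014,0.0024,0,0,0,0,1],[0.0021,0.0036,0,0,0,0,1],[0.0028,0.0049,0,0,0,0,1],[0.0028,0.0049,0,0,0,0,1],[0.0028,0.0049,0,0,0,0,1],[0.0028,0.0049,0,0,0,0,1],[0.0028,0.0049,0,0,0,0,1]]' >/dev/null; python3 ck.py 12 &&
python3 -m creep '[[0.0008,0.0012,0,0,0,0,1],[0.0016,0.0024,0,0,0,0,1],[0.0024,0.0036,0,0,0,0,1],[0.0032,0.0047,0,0,0,0,1],[0.0032,0.0047,0,0,0,0,1],[0.0032,0.0047,0,0,0,0,1],[0.0032,0.0047,0,0,0,0,1],[0.0032,0.0047,0,0,0,0,1]]' >/dev/null && python3 ck.py 12 &&
python3 -m creep '[[0.0009,0.0011,0,0,0,0,1],[0.0018,0.0022,0,0,0,0,1],[0.0027,0.0033,0,0,0,0,1],[0.0036,0.0044,0,0,0,0,1],[0.0036,0.0044,0,0,0,0,1],[0.0036,0.0044,0,0,0,0,1],[0.0036,0.0044,0,0,0,0,1],[0.0036,0.0044,0,0,0,0,1]]' >/dev/null && python3 ck.py 12 &&
python3 -m creep '[[0.001,0.001,0,0,0,0,1],[0.002,0.002,0,0,0,0,1],[0.003,0.003,0,0,0,0,1],[0.004,0.004,0,0,0,0,1],[0.004,0.004,0,0,0,0,1],[0.004,0.004,0,0,0,0,1],[0.004,0.004,0,0,0,0,1],[0.004,0.004,0,0,0,0,1]]' >/dev/null && python3 ck.py 12 &&
python3 -m creep '[[0.0011,0.0009,0,0,0,0,1],[0.0022,0.0018,0,0,0,0,1],[0.0033,0.0028,0,0,0,0,1],[0.0043,0.0037,0,0,0,0,1],[0.0043,0.0037,0,0,0,0,1],[0.0043,0.0037,0,0,0,0,1],[0.0043,0.0037,0,0,0,0,1],[0.0043,0.0037,0,0,0,0,1]]' >/dev/null && python3 ck.py 12 &&
python3 -m creep '[[0.0012,0.0008,0,0,0,0,1],[0.0024,0.0016,0,0,0,0,1],[0.0035,0.0025,0,0,0,0,1],[0.0046,0.0033,0,0,0,0,1],[0.0046,0.0033,0,0,0,0,1],[0.0046,0.0033,0,0,0,0,1],[0.0046,0.0033,0,0,0,0,1],[0.0046,0.0033,0,0,0,0,1]]' >/dev/null && python3 ck.py 12 &&
python3 -m creep '[[0.0012,0.0007,0,0,0,0,1],[0.0024,0.0014,0,0,0,0,1],[0.0037,0.0021,0,0,0,0,1],[0.0049,0.0028,0,0,0,0,1],[0.0049,0.0028,0,0,0,0,1],[0.0049,0.0028,0,0,0,0,1],[0.0049,0.0028,0,0,0,0,1],[0.0049,0.0028,0,0,0,0,1]]' >/dev/null && python3 ck.py 12
```

```text
t 17.15 p [513.4 -30.8 114.3] ang 212.3 Fresist 2.0 Frad -1.4
t 18.15 p [516.7 -35.5 114.3] ang 217.3 Fresist 2.3 Frad -0.8
t 19.15 p [520.3 -39.9 114.3] ang 222.3 Fresist 2.5 Frad -1.1
t 20.15 p [524.4 -43.7 114.4] ang 227.3 Fresist 3.9 Frad -3.3
t 21.15 p [528.7 -46.8 114.3] ang 231.9 Fresist 4.0 Frad -5.3
t 22.15 p [533.  -49.8 114.2] ang 236.6 Fresist 4.0 Frad -5.3
t 23.15 p [537.7 -52.6 114.2] ang 241.4 Fresist 3.5 Frad -4.8
```

```bash

python3 -m creep '[[0.0013,0.0006,0,0,0,0,1],[0.0026,0.0012,0,0,0,0,1],[0.0039,0.0018,0,0,0,0,1],[0.0051,0.0023,0,0,0,0,1],[0.0051,0.0023,0,0,0,0,1],[0.0051,0.0023,0,0,0,0,1],[0.0051,0.0023,0,0,0,0,1],[0.0051,0.0023,0,0,0,0,1]]' >/dev/null; python3 ck.py 12 &&
python3 -m creep '[[0.0013,0.0005,0,0,0,0,1],[0.0026,0.001,0,0,0,0,1],[0.0039,0.0014,0,0,0,0,1],[0.0053,0.0018,0,0,0,0,1],[0.0053,0.0018,0,0,0,0,1],[0.0053,0.0018,0,0,0,0,1],[0.0053,0.0018,0,0,0,0,1],[0.0053,0.0018,0,0,0,0,1]]' >/dev/null && python3 ck.py 12 &&
python3 -m creep '[[0.0014,0.0003,0,0,0,0,1],[0.0028,0.0006,0,0,0,0,1],[0.0042,0.001,0,0,0,0,1],[0.0055,0.0014,0,0,0,0,1],[0.0055,0.0014,0,0,0,0,1],[0.0055,0.0014,0,0,0,0,1],[0.0055,0.0014,0,0,0,0,1],[0.0055,0.0014,0,0,0,0,1]]' >/dev/null && python3 ck.py 12 &&
python3 -m creep '[[0.0014,0.0002,0,0,0,0,1],[0.0028,0.0005,0,0,0,0,1],[0.0042,0.0007,0,0,0,0,1],[0.0056,0.001,0,0,0,0,1],[0.0056,0.001,0,0,0,0,1],[0.0056,0.001,0,0,0,0,1],[0.0056,0.001,0,0,0,0,1],[0.0056,0.001,0,0,0,0,1]]' >/dev/null && python3 ck.py 12 &&
python3 -m creep '[[0.0014,0.0001,0,0,0,0,1],[0.0028,0.0002,0,0,0,0,1],[0.0042,0.0004,0,0,0,0,1],[0.0056,0.0005,0,0,0,0,1],[0.0056,0.0005,0,0,0,0,1],[0.0056,0.0005,0,0,0,0,1],[0.0056,0.0005,0,0,0,0,1],[0.0056,0.0005,0,0,0,0,1]]' >/dev/null && python3 ck.py 12 &&
python3 -m creep '[[0.0014,0,0,0,0,0,1],[0.0028,0,0,0,0,0,1],[0.0042,0,0,0,0,0,1],[0.0057,0,0,0,0,0,1],[0.0057,0,0,0,0,0,1],[0.0057,0,0,0,0,0,1],[0.0057,0,0,0,0,0,1],[0.0057,0,0,0,0,0,1]]' >/dev/null && python3 ck.py 12 &&
python3 -m creep '[[0.0014,-0.0001,0,0,0,0,1],[0.0028,-0.0002,0,0,0,0,1],[0.0042,-0.0003,0,0,0,0,1],[0.0056,-0.0005,0,0,0,0,1],[0.0056,-0.0005,0,0,0,0,1],[0.0056,-0.0005,0,0,0,0,1],[0.0056,-0.0005,0,0,0,0,1],[0.0056,-0.0005,0,0,0,0,1]]' >/dev/null && python3 ck.py 12
```

```text
t 24.15 p [542.4 -54.9 114.1] ang 246.1 Fresist 2.2 Frad -5.3
t 25.15 p [547.4 -56.8 114. ] ang 250.9 Fresist 3.8 Frad -4.4
t 26.15 p [552.6 -58.3 113.9] ang 255.7 Fresist 3.6 Frad -4.5
t 27.15 p [558.  -59.4 113.9] ang 260.6 Fresist 2.6 Frad -3.8
t 28.15 p [563.2 -60.1 113.7] ang 265.3 Fresist 2.6 Frad -5.2
t 29.15 p [568.6 -60.9 113.7] ang 270.1 Fresist 2.6 Frad -3.6
t 30.15 p [569.2 -60.9 113.4] ang 270.6 Fresist 13.0 Frad -2.3
```

It met the stop: the force rose to 13 N and the tip halted at 270.6°. I'll confirm with a small extra push and photograph the crank angle there.

```bash

python3 -m creep '[[0.001,0,0,0,0,0,1],[0.002,0,0,0,0,0,1],[0.003,0,0,0,0,0,1],[0.003,0,0,0,0,0,1],[0.003,0,0,0,0,0,1],[0.003,0,0,0,0,0,1],[0.003,0,0,0,0,0,1],[0.003,0,0,0,0,0,1]]' >/dev/null; python3 ck.py 12
python3 - <<'E'
from h import *
ims=[]
for n in ['top','scene','wrist']:
    c=cams.calibration(n);im=cams.get_image(n);cv2.imwrite(f'pics/{n}_stop.png',im[:,:,::-1])
    b=blob(red(im));print(n,b.min(0),b.max(0),circ(n,b,126,c))
    u=px(n,np.array([568.5,-30,110]),c).astype(int);x0=max(0,min(540,u[0]-50));y0=max(0,min(290,u[1]-55))
    print(x0,y0);ims.append(cv2.resize(im[y0:y0+110,x0:x0+100],(266,293),interpolation=2))
cv2.imwrite('pics/stop.png',np.hstack(ims)[:,:,::-1])
E
```

```text
t 31.15 p [569.3 -60.9 113.2] ang 270.7 Fresist 18.2 Frad -2.9Traceback (most recent call last):
  File "<stdin>", line 5, in <module>
  File "h.py", line 12, in blob
    k=max(cv2.findContours(m,cv2.RETR_EXTERNAL,cv2.CHAIN_APPROX_NONE)[0],key=len);return k[:,0,:].astype(float)
ValueError: max() iterable argument is empty
```

The stop is confirmed: force rose to 18 N with no motion. The arm hides the cup from the top camera, so I'll use the wrist camera.

```bash
python3 - <<'E'
from h import *
ims=[]
for n in ['scene','wrist']:
    c=cams.calibration(n);im=cams.get_image(n);cv2.imwrite(f'pics/{n}_stop.png',im[:,:,::-1])
    m=red(im)
    if m.sum()>20:
        b=blob(m);print(n,b.min(0),b.max(0),circ(n,b,126,c))
    u=px(n,np.array([568.5,-30,110]),c).astype(int);x0=max(0,min(520,u[0]-60));y0=max(0,min(290,u[1]-55))
    print(n,x0,y0,'hub',px(n,np.array([568.5,4,115]),c));ims.append(cv2.resize(im[y0:y0+110,x0:x0+120],(400,367),interpolation=2))
    print(c['fx'],c['cx'],c['cy'],np.round(c['world_from_camera'],3).tolist())
cv2.imwrite('pics/stop.png',np.hstack(ims)[:,:,::-1])
E
```

```text
scene [291. 179.] [313. 201.] [584.9 -44.8  28.2]
scene 252 131 hub [329.61386986 182.60563211]
404.7234792335861 324.39345074549317 197.66184532315535 [[0.157, 0.811, -0.564, 1036.936], [0.987, -0.139, 0.075, -69.731], [-0.018, -0.568, -0.823, 749.523], [0.0, 0.0, 0.0, 1.0]]
wrist [255. 217.] [375. 299.] [567.3 -59.7  33.1]
wrist 202 202 hub [198.49168226 262.95636562]
293.8790263761067 317.38076413863206 199.85007134746178 [[-0.003, -0.938, -0.346, 656.12], [-1.0, 0.003, 0.003, -61.4], [-0.002, 0.346, -0.938, 253.374], [0.0, 0.0, 0.0, 1.0]]
```

View pics/stop.png

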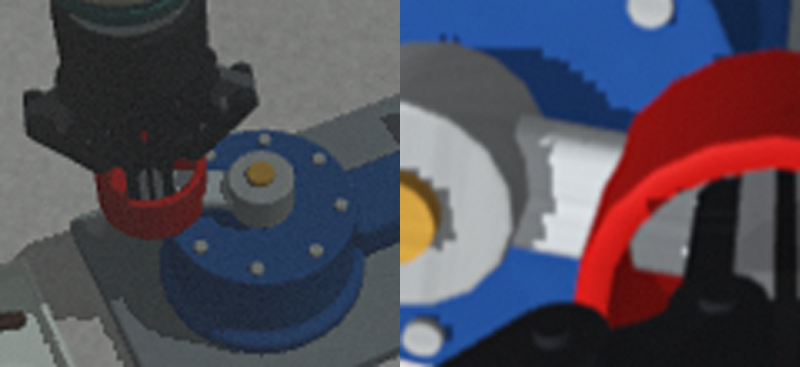

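The scene crop shows the tip inside the cup at about scene pixel (297,188). The wrist crop cuts the cup off, so I'll view the full wrist frame.

View pics/wrist_stop.png

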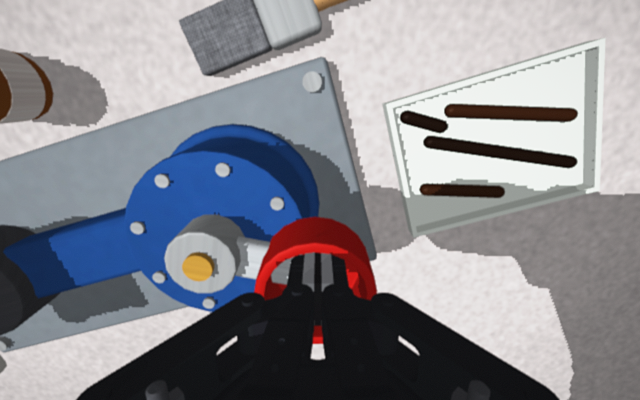

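The rim spans columns 255–375 with its far edge at row 243. That puts the cup centre at about (553.6,-60), so the stop is at about 257° with the tip about 16 mm ahead of the cup centre. It also agrees with the tip angle minus the play (270.7 - 14). Next: the clockwise arcs.

```bash
python3 arc.py 579.4 -60 270 150; for a in 150 30 -90; do python3 - $a <<'E'
import sys,math
a=math.radians(float(sys.argv[1]));print(568.5+65*math.cos(a),4+65*math.sin(a),sys.argv[1],float(sys.argv[1])-120)
E
done | while read l; do python3 arc.py $l; done
```

```text
[-0.028,-0.001] [-0.043,-0.008] [-0.057,-0.018] [-0.067,-0.031] [-0.074,-0.047] [-0.076,-0.064] [-0.074,-0.081] [-0.067,-0.097] 
[0.010,-0.013] [0.024,-0.024] [0.039,-0.030] [0.056,-0.033] [0.073,-0.030] [0.089,-0.024] [0.102,-0.013] [0.113,-0.000] 
[0.006,0.016] [0.009,0.032] [0.006,0.049] [0.000,0.065] [-0.010,0.078] [-0.024,0.089] [-0.039,0.095] [-0.056,0.098] 
[-0.017,-0.002] [-0.033,-0.009] [-0.046,-0.019] [-0.056,-0.033] [-0.063,-0.048] [-0.065,-0.065] [-0.063,-0.082] [-0.056,-0.098]
```

```bash
python3 -m creep '[[-0.028,-0.001,0,0,0,0,1],[-0.043,-0.008,0,0,0,0,1],[-0.057,-0.018,0,0,0,0,1],[-0.067,-0.031,0,0,0,0,1],[-0.074,-0.047,0,0,0,0,1],[-0.076,-0.064,0,0,0,0,1],[-0.074,-0.081,0,0,0,0,1],[-0.067,-0.097,0,0,0,0,1]]' >/dev/null; python3 ck.py 25 &&
python3 -m creep '[[0.010,-0.013,0,0,0,0,1],[0.024,-0.024,0,0,0,0,1],[0.039,-0.030,0,0,0,0,1],[0.056,-0.033,0,0,0,0,1],[0.073,-0.030,0,0,0,0,1],[0.089,-0.024,0,0,0,0,1],[0.102,-0.013,0,0,0,0,1],[0.1126,0,0,0,0,0,1]]' >/dev/null && python3 ck.py 25 &&
python3 -m creep '[[0.006,0.016,0,0,0,0,1],[0.009,0.032,0,0,0,0,1],[0.006,0.049,0,0,0,0,1],[0,0.065,0,0,0,0,1],[-0.010,0.078,0,0,0,0,1],[-0.024,0.089,0,0,0,0,1],[-0.039,0.095,0,0,0,0,1],[-0.0563,0.0975,0,0,0,0,1]]' >/dev/null && python3 ck.py 25
```

```text
t 32.3 p [513.5  33.7 114.9] ang 151.7 Fresist -4.7 Frad -2.1
t 33.3 p [622.5  37.7 113.1] ang 31.9 Fresist -5.3 Frad -2.2
t 34.3 p [570.8 -60.2 115. ] ang 272.0 Fresist -4.4 Frad -4.3
```

The crank follows well. Next come the remaining two turns, up to 27° short of the end.

```bash

python3 -m creep '[[-0.017,-0.002,0,0,0,0,1],[-0.033,-0.009,0,0,0,0,1],[-0.046,-0.019,0,0,0,0,1],[-0.056,-0.033,0,0,0,0,1],[-0.063,-0.048,0,0,0,0,1],[-0.065,-0.065,0,0,0,0,1],[-0.063,-0.082,0,0,0,0,1],[-0.0563,-0.0975,0,0,0,0,1]]' >/dev/null; python3 ck.py 25 &&
python3 -m creep '[[0.010,-0.013,0,0,0,0,1],[0.024,-0.024,0,0,0,0,1],[0.039,-0.030,0,0,0,0,1],[0.056,-0.033,0,0,0,0,1],[0.073,-0.030,0,0,0,0,1],[0.089,-0.024,0,0,0,0,1],[0.102,-0.013,0,0,0,0,1],[0.1126,0,0,0,0,0,1]]' >/dev/null && python3 ck.py 25 &&
python3 -m creep '[[0.006,0.016,0,0,0,0,1],[0.009,0.032,0,0,0,0,1],[0.006,0.049,0,0,0,0,1],[0,0.065,0,0,0,0,1],[-0.010,0.078,0,0,0,0,1],[-0.024,0.089,0,0,0,0,1],[-0.039,0.095,0,0,0,0,1],[-0.0563,0.0975,0,0,0,0,1]]' >/dev/null && python3 ck.py 25 &&
python3 -m creep '[[-0.017,-0.002,0,0,0,0,1],[-0.033,-0.009,0,0,0,0,1],[-0.046,-0.019,0,0,0,0,1],[-0.056,-0.033,0,0,0,0,1],[-0.063,-0.048,0,0,0,0,1],[-0.065,-0.065,0,0,0,0,1],[-0.063,-0.082,0,0,0,0,1],[-0.0563,-0.0975,0,0,0,0,1]]' >/dev/null && python3 ck.py 25 &&
python3 -m creep '[[0.010,-0.013,0,0,0,0,1],[0.024,-0.024,0,0,0,0,1],[0.039,-0.030,0,0,0,0,1],[0.056,-0.033,0,0,0,0,1],[0.073,-0.030,0,0,0,0,1],[0.089,-0.024,0,0,0,0,1],[0.102,-0.013,0,0,0,0,1],[0.1126,0,0,0,0,0,1]]' >/dev/null && python3 ck.py 25 &&
python3 -m creep '[[0.006,0.016,0,0,0,0,1],[0.009,0.032,0,0,0,0,1],[0.006,0.049,0,0,0,0,1],[0,0.065,0,0,0,0,1],[-0.010,0.078,0,0,0,0,1],[-0.024,0.089,0,0,0,0,1],[-0.039,0.095,0,0,0,0,1],[-0.0563,0.0975,0,0,0,0,1]]' >/dev/null && python3 ck.py 25
```

```text
t 35.3 p [513.3  33.4 115. ] ang 151.9 Fresist -4.8 Frad -2.4
t 36.3 p [622.3  36.9 113.3] ang 31.5 Fresist -5.0 Frad -1.8
t 37.3 p [570.6 -60.3 115. ] ang 271.9 Fresist -5.0 Frad -3.3
t 38.3 p [513.1  33.4 115. ] ang 152.0 Fresist -5.0 Frad -3.3
t 39.3 p [622.1  36.9 113.3] ang 31.5 Fresist -5.3 Frad -2.2
t 40.3 p [570.5 -60.3 115. ] ang 271.8 Fresist -5.2 Frad -2.9
```

```bash

python3 -m creep '[[-0.004,-0.0001,0,0,0,0,1],[-0.008,-0.0006,0,0,0,0,1],[-0.0124,-0.0012,0,0,0,0,1],[-0.0165,-0.0022,0,0,0,0,1],[-0.0205,-0.0034,0,0,0,0,1],[-0.0243,-0.0047,0,0,0,0,1],[-0.0243,-0.0047,0,0,0,0,1],[-0.0243,-0.0047,0,0,0,0,1]]' >/dev/null; python3 ck.py 25
cat > fit.py <<'E'
from h import *
import pickle
from scipy.optimize import minimize
def fit(im,c,x0):
    r=red(im);h=cv2.cvtColor(im,cv2.COLOR_RGB2HSV);dark=h[...,2]<50
    a=np.linspace(0,2*np.pi,60)
    def ring(p,R,z): return np.array([px('',np.array([p[0]+R*np.cos(t),p[1]+R*np.sin(t),z]),c) for t in a])
    def cost(p):
        H=cv2.convexHull(np.vstack([ring(p,33,126),ring(p,33,97)]).astype(np.float32))
        A=np.zeros((1600,2560),np.uint8);cv2.fillConvexPoly(A,(H*4).astype(np.int32),1);cv2.fillConvexPoly(A,(ring(p,27,126)*4).astype(np.int32),2)
        A=A.reshape(400,4,640,4)
        w1=(A==1).mean((1,3));w0=(A==0).mean((1,3))
        return (w0*r).sum()+(w1*(1-r)*~dark).sum()
    m=minimize(cost,x0,method='Nelder-Mead',options=dict(initial_simplex=np.array(x0)+[[0,0],[5,0],[0,5]],xatol=.1,fatol=.5))
    d=m.x-[568.5,4];print('cup',np.round(m.x,1),'r',round(np.hypot(*d),1),'ang',round(np.degrees(np.arctan2(d[1],d[0]))%360,1),'cost',round(m.fun))
E
python3 - <<'E'
from fit import *
c=cams.calibration('wrist');im=cams.get_image('wrist');cv2.imwrite('pics/w_end1.png',im[:,:,::-1])
cs=dict(fx=c['fx'],fy=c['fy'],cx=c['cx'],cy=c['cy'],world_from_camera=[[-0.003,-0.938,-0.346,656.12],[-1.0,0.003,0.003,-61.4],[-0.002,0.346,-0.938,253.374],[0,0,0,1]])
fit(cv2.imread('pics/wrist_stop.png')[:,:,::-1].copy(),cs,[554,-60])
fit(im,c,[560,-60])
t=cams.calibration('top');fit(cv2.imread('pics/top0.png')[:,:,::-1].copy(),t,[583,68])
s=cams.calibration('scene');fit(cv2.imread('pics/scene0.png')[:,:,::-1].copy(),s,[583,68])
fit(cv2.imread('pics/scene_stop.png')[:,:,::-1].copy(),s,[554,-60])
E
```

```text
t 41.3 p [543.5 -56.2 114. ] ang 247.4 Fresist -2.0 Frad -0.6
cup [554.2 -59.6] r 65.2 ang 257.3 cost 298
cup [556.2 -60.2] r 65.4 ang 259.2 cost 584
cup [583.   67.7] r 65.3 ang 77.2 cost 57
cup [588.1  67.4] r 66.4 ang 72.8 cost 298
cup [550.1 -50.3] r 57.3 ang 251.3 cost 232
```

Wrist fits put the stop at 257.3° and the crank now at about 259°. I'll lift clear for an unobstructed look before the last correction.

```bash

python3 -m creep '[[0.006,0,0,0,0,0,1],[0.012,0,0,0,0,0,1],[0.013,-0.002,-0.02,0,0,0,1],[0.013,-0.002,-0.05,0,0,0,1],[0.013,-0.002,-0.085,0,0,0,1],[0.013,-0.002,-0.11,0,0,0,1],[0.013,-0.002,-0.11,0,0,0,1],[0.013,-0.002,-0.11,0,0,0,1]]' ; 
python3 - <<'E'
from fit import *
c=cams.calibration('wrist');im=cams.get_image('wrist');cv2.imwrite('pics/w_end2.png',im[:,:,::-1])
fit(im,c,[556,-60])
print(px('',np.array([568.5,4,115.]),c))
h=cv2.cvtColor(im,cv2.COLOR_RGB2HSV);m=((h[...,0]>12)&(h[...,0]<28)&(h[...,1]>120)&(h[...,2]>60)).astype(np.uint8)
n,l,st,ce=cv2.connectedComponentsWithStats(m)
for i in range(1,n):
    if st[i,4]>40: print(st[i],ce[i],w('',ce[i],117,c))
im=cams.get_image('top');print(red(im).sum());cv2.imwrite('pics/t_end2.png',im[:,:,::-1])
E
```

```text
time_s: 42.35
position: [556.7, -53.7, 223.3]
tcp_rot: [-3.141, 0.002, -0.0]
ft_force: [-0.6, -0.2, -0.1]
grip_width: 0.0
cup [556.3 -60.3] r 65.4 ang 259.3 cost 284
[252.33464181 184.17333552]
[320   0  75  28 994] [349.19919517  10.20221328] [700.92438877 -77.05115129 117.        ]
[ 91  56  20  30 103] [103.47572816  71.46601942] [660.2506279  112.35130341 117.        ]
[103  62  16  40 151] [112.02649007  84.46357616] [650.839472   107.88962312 117.        ]
[96 78 10 20 46] [101.32608696  89.06521739] [647.4685235  117.14900511 117.        ]
[243 178  19  17 252] [252.15079365 186.05952381] [567.35434791   3.82643443 117.        ]
0
```

View pics/w_end2.png

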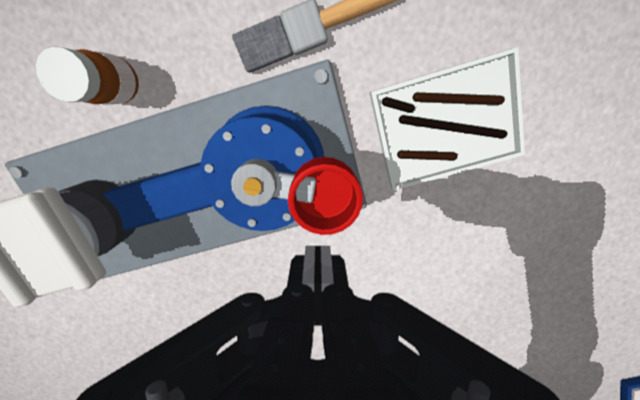

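In the clear view the hub cap is at (252,186) and the cup at about (325,196). The fit gives 259.3°, which agrees with the occluded fit, and everything else is undisturbed. About 1.8° (2 mm) of clockwise travel remains, so I'll go back in, nudge the cup, and lift clear.

```bash

python3 -m creep '[[0,0,0.03,0,0,0,1],[0,0,0.06,0,0,0,1],[0,0,0.085,0,0,0,1],[0,0,0.10,0,0,0,1],[0,0,0.11,0,0,0,1],[0,0.002,0.11,0,0,0,1],[-0.003,0.002,0.11,0,0,0,1],[-0.006,0.002,0.11,0,0,0,1]]' >/dev/null; python3 ck.py 15 &&
python3 -m creep '[[-0.003,0,0,0,0,0,1],[-0.006,0,0,0,0,0,1],[-0.007,-0.0001,0,0,0,0,1],[-0.008,-0.0002,0,0,0,0,1],[-0.0085,-0.0003,0,0,0,0,1],[-0.009,-0.0004,0,0,0,0,1],[-0.009,-0.0004,0,0,0,0,1],[-0.009,-0.0004,0,0,0,0,1]]' >/dev/null; python3 ck.py 15 &&
python3 -m creep '[[0.006,0,0,0,0,0,1],[0.012,0,0,0,0,0,1],[0.015,-0.002,-0.02,0,0,0,1],[0.015,-0.002,-0.05,0,0,0,1],[0.015,-0.002,-0.085,0,0,0,1],[0.015,-0.002,-0.11,0,0,0,1],[0.015,-0.002,-0.11,0,0,0,1],[0.015,-0.002,-0.11,0,0,0,1]]' >/dev/null; 
python3 - <<'E'
from fit import *
c=cams.calibration('wrist');im=cams.get_image('wrist');cv2.imwrite('pics/w_end3.png',im[:,:,::-1])
fit(im,c,[556,-60]);print(status.sense()['position'])
E
```

```text
t 43.45 p [551.7 -55.9 115.1] ang 254.3 Fresist -0.8 Frad 0.2
t 44.45 p [543.3 -55.4 114.5] ang 247.0 Fresist -3.0 Frad -1.0
cup [555.8 -60.2] r 65.5 ang 258.8 cost 280
[556.44716179 -53.30350124 223.06149136]
```

It moved only 0.5° because of compliance. I'll repeat, 1.7 mm further.

```bash

python3 -m creep '[[0,0,0.03,0,0,0,1],[0,0,0.06,0,0,0,1],[0,0,0.085,0,0,0,1],[0,0,0.10,0,0,0,1],[0,0,0.11,0,0,0,1],[0,0.002,0.11,0,0,0,1],[-0.003,0.002,0.11,0,0,0,1],[-0.006,0.002,0.11,0,0,0,1]]' >/dev/null; python3 ck.py 15 &&
python3 -m creep '[[-0.003,0,0,0,0,0,1],[-0.006,0,0,0,0,0,1],[-0.008,-0.0002,0,0,0,0,1],[-0.009,-0.0004,0,0,0,0,1],[-0.0098,-0.0006,0,0,0,0,1],[-0.0107,-0.0008,0,0,0,0,1],[-0.0107,-0.0008,0,0,0,0,1],[-0.0107,-0.0008,0,0,0,0,1]]' >/dev/null; python3 ck.py 15 &&
python3 -m creep '[[0.006,0,0,0,0,0,1],[0.012,0,0,0,0,0,1],[0.016,-0.002,-0.02,0,0,0,1],[0.016,-0.002,-0.05,0,0,0,1],[0.016,-0.002,-0.085,0,0,0,1],[0.016,-0.002,-0.11,0,0,0,1],[0.016,-0.002,-0.11,0,0,0,1],[0.016,-0.002,-0.11,0,0,0,1]]' >/dev/null; 
python3 - <<'E'
from fit import *
c=cams.calibration('wrist');im=cams.get_image('wrist');cv2.imwrite('pics/w_end4.png',im[:,:,::-1])
fit(im,c,[556,-60]);print(status.sense()['time_s'],status.sense()['position'],status.sense()['ft_force'])
E
```

```text
t 46.5 p [551.7 -55.5 115.1] ang 254.2 Fresist 0.6 Frad 0.2
t 47.5 p [541.4 -54.5 114.5] ang 245.1 Fresist -3.5 Frad -2.7
cup [553.5 -59.6] r 65.3 ang 256.7 cost 284
48.55 [555.69314596 -52.56379927 223.00299315] [-0.07862922 -0.16605545 -0.56351269]
```

View pics/w_end4.png

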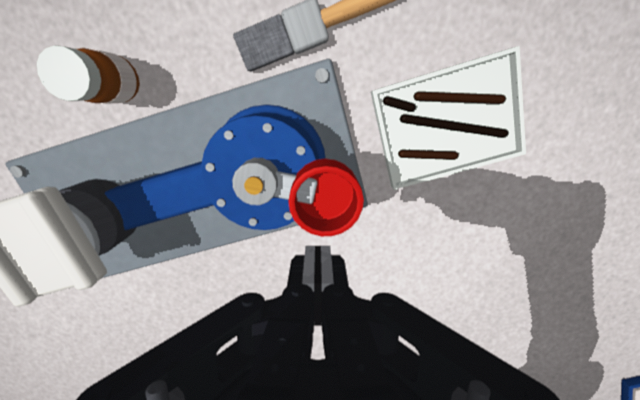

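The crank is at 256.7°, against the stop's 257.3°, the hand is clear about 97 mm above the cup, and the other things haven't moved. Handing in.

```bash
python3 -c "
from cell import bot;print(bot.hand_in())"
```

```text
the job is handed in; nothing more can be done
None
```

I wound the crank anticlockwise to its bottom stop and then three full turns clockwise. I lifted the hand clear and handed in at about 48.6 s. No verdict was reported.

- **Stop:** I felt it at a crank angle of 257.3° in the wrist-camera fit. The force rose from about 3 N to 13 N, then to 18 N on a small extra push with no motion, well under the 60 N limit.
- **Final position:** The last check put the crank at 256.7°, within about 0.6° of exactly three turns. My fit is good to about 1°. I first stopped about 2° short and made up the rest with two small clockwise nudges. The first moved it only 0.5° because the arm gives a little.
- **Hand and other things:** The fingers ended about 97 mm above the cup, with the wrist force near zero. The jar, brush and tray looked undisturbed in the last picture.
- **Disagreements:** The scene camera's fits were poor. They read 72.8° at the start, where the top camera read 77.2°, and 251° at the stop with the arm hiding part of the cup, so I did not use them. The arm hid the cup from the top camera at the stop and again at the first check after the three turns; I did not try it after that. The stop and final angles therefore rest on the wrist camera, with the stop also agreeing with the tip position.

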